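Push the aluminium blank out over the end of the welding ledge

TASK

The aluminium blank lies loose and askew on the green ledge. Push it flat back against the dark fence along the ledge's far side, and push it along to the ledge's open end until it sticks out as far as its red line, the line lying right over the end of the ledge, so that its edge is free to be welded. Only push it, never lift it, and leave everything else where it stands.

Things in the scene. Friction and masses are not known exactly. Their poses are not given: they have to be found in the camera images.
- ledge: Light-green box-section steel ledge, fixed to the bench, 130 mm (its x) by 320 mm (its y), top face 60 mm above the bench. Origin: centre of its underside, at bench height. +y runs along it to its open end, +x across it to the fence. No fence on the near (-x) edge, at x = -65 mm, nor at the ends.
- ledge_fence (a point): Middle of the foot of the fence's face towards the blank: x +53, y 0, z +60 mm in the ledge's frame, same axes. The fence is a dark steel bar along the ledge's whole far (+x) side, 12 mm thick, standing 15 mm above the ledge's top.
- ledge_end (a point): Middle of the top edge of the ledge's open end: x 0, y +160, z +60 mm in the ledge's frame; same axes as the ledge.
- blank: Bare aluminium blank, 80 mm (its x) by 160 mm (its y) by 6 mm thick, 0.15 to 0.27 kg, lying flat and loose on the ledge; a push of 1 to 4 N slides it. Origin: centre of its underside. Its +y end leads towards the open end, its +x long edge faces the fence. A red line 4 mm wide runs across its top 40 mm behind the leading (+y) end.
- blank_lead (a point): Middle of the top edge of the blank's leading end: x 0, y +80, z +6 mm in the blank's frame.
- magnet: Bystander: small orange welding magnet with a dark cap, 26 x 26 x 29 mm, standing on the ledge in the corner by the fence at the ledge's other (-y) end. Origin: centre of its underside.
- offcut: Bystander: rust-brown square tube offcut standing on end behind the ledge, 50 x 50 x 60 mm. Origin: centre of its underside.
- rodcan: Bystander: red can of welding rods, 60 mm diameter, 100 mm tall, standing on the bench off the open end of the ledge. Origin: centre of its underside.
- flange: Bystander: flat steel ring, 90 mm outside diameter, 18 mm thick, lying on the bench. Origin: centre of its underside.
- spray: Bystander: blue spray can, 52 mm diameter, 130 mm tall. Origin: centre of its underside.
- mug: Bystander: white mug, 76 mm diameter, 85 mm tall. Origin: centre of its underside.
- hammer: Bystander: hammer lying on the bench to the robot's right. Origin: middle of its length, on its underside; 260 mm long along its x, head at +x.
Things that resemble listed ones, but are neither listed nor needed, are in the scene too. Of the things that look like the blank, the middle-sized one is meant.

How it is judged:
By the outcome, as a careful person would: the job done as asked, in the order asked, and still so for the second after the job is handed in, with the robot touching nothing.
It also fails if it takes over 64 s, if anything falls off the work surface, if the arm or the gripper's body presses on something with over 40 N, if the wrist force passes 120 N, or if a joint passes its speed limit or range.

ROBOT

A 7-joint arm with a two-finger parallel gripper is mounted at the origin on the work surface. World frame = base frame: x ahead of the robot, y to its left, z up, the work surface at z = 0. Lengths are in m, angles in rad, forces in N, time in s.
With the tool pointing down it reaches from about 0.4 to 0.85 m from the base axis. Payload 10.4 kg.
Tool frame: the origin (TCP) lies at the centre of the arm's flange, where the gripper is bolted on; the fingertips stand 173 mm ahead of it and the grasp point (between the pads) lies 155 mm ahead of it; z points along the fingers, y is the line along which they close (so a half turn about z gives the same grasp; the last joint's range is limited). The gripper opens to 85 mm and grips with 20 to 120 N. Pads are 22 mm wide; open, the fingers measure 114 mm over their backs; the gripper's body (76 mm by 85 mm) begins 54 mm behind the grasp point. The pads swing forward as they close: fully open they stand 13 mm farther back than shut.
Start: joints at [-1.343, 0.332, -0.065, 1.46, 0.022, 1.35, -0.088], TCP at [0.155, 0.605, 0.405] pointing down, gripper open.
Joint ranges: [-2.6, 2.6], [-0.5, 2.12], [-1.47, 1.34], [0.16, 2.42], [-1.27, 4.41], [0.06, 2.06], [-2.6, 2.6]. Speed limits (rad/s): [2.22, 2.22, 2.79, 2.79, 3.14, 3.14, 3.14].

INTERFACE

Orientations are given as a unit quaternion [x, y, z, w].
In Python, from workcell import manip, viewer, finder gives the robot as it stands.
- The arm moves only by the tool arm_command, never from a script. Its argument "plan" is a list of rows, each an object with "dp": the shift along the tool's x, y, z in mm, a list of three; "spin": the turn about the tool's z in rad. A call has 1 to 5 rows; each row shifts and turns the commanded pose from where the row before left it, along the tool's axes as they then stand; what a row does not reach is not made up. A row lasts 1/10 s, in which the tool goes at most 50 mm and 8.59 degrees, less where a joint would pass 70% of its speed; a pose out of reach is approached as far as the arm can. A call is refused whole if a number of a shift passes 50 or a number of a turn 0.15, either way. A call with a gripper value outside its range is refused whole. "grip" is the closure, from -1 (fully open) to 1 (shut), set as the call begins (left out, the last holds). The fingers move at their own pace and stop on an object; "newtons" is the grip in N (left out, the last holds). Time passes only in rows, so rows that do not move let the fingers close. It gives the time, the measured TCP pose, the force, the opening and the grip force at its end, in the units of the state.
- manip.get_obs(): the state, without advancing time (a new reading comes with each control period).
- viewer.camera(name): name is "side" or "top"; returns the picture (400x640x3 uint8, blue, green, red); there is no depth.
- viewer.camera_params(name): a dict with "vertical_fov" (degrees; the focal length in pixels is half the picture's height over the tangent of half this angle, whatever the lens; pixels are square), "cx", "cy" (the principal point, pixels), "R" (3x3) and "t" (3): a world point X has camera coordinates R X + t. Camera axes: x right, y down, z forward; pixel columns grow to the right and rows downward; lengths in m; the calibration is good to about 2 mm. A picture is of the moment at which its call begins. camera_params takes no time and is no camera call.
- manip.hand_in(): hands the job in; it is judged then, once.
Trained networks look in the newest picture that a camera, given by its name, has taken for a name from the list of things; names that differ only in an ending like _2 or _b are one class to them, and where a whole thing is asked for, a point or a joint stands for the part that bears it (a point fixed in the world has none). Each returns a list of dicts, best first, with "score" (0 to 1); they miss things now and then, are a little off and sometimes report something else, mostly with a low value. They report only what shows in the picture. A call takes as long as a camera call. They do not tell look-alikes from the thing itself.
- finder.find_in(camera, thing): "position" ([x, y, z] in m, in world coordinates, good to about 4 mm: the middle of the surface that is visible of it).
The state is a dict: "clock": time; "joint_pos": joint angles; "joint_velocities": joint speeds; "tau": joint torques, N m; "position": TCP position; "ee_rot": TCP orientation; "ft_force": force on the tool from outside, world axes, zero at the start; "torque": the same for the moment, N m; "grip_width": opening from 0.0 (shut) to 1.0 (fully open); "grasp_force": force on a finger pad.
Only numpy, scipy, OpenCV 4.12 (cv2) and the standard library are available. Lean on these libraries where they do the work, as an engineer would, in place of code of your own. Each camera call takes 0.05 s, during which the arm holds its last target. There are 200 camera calls.

## Working session

There is one attempt and no reset: what is moved stays moved. The work goes in short steps, Python scripts to look and compute and a tool call to move; the robot and the scene stay as the last step left them, time stands still between calls to the robot, and variables do not carry over. Pictures are saved under pics/ and viewed, at most 10 in all, crops included, and the job is handed in when it is done.

Besides the shell and the picture viewer there is one more tool, called after "Call:" as name(argument=value, ...), one argument or row to a line, values as JSON. arm_command: Moves the arm, as the interface text tells. Its arguments: {"type":"object","properties":{"plan":{"type":"array","items":{"type":"object","properties":{"dp":{"type":"array","items":{"type":"number"}},"spin":{"type":"number"}}}},"grip":{"type":"number"},"newtons":{"type":"number"}},"required":["plan"]}

```bash
mkdir -p pics; cat > h.py <<'E'
from workcell import manip, viewer, finder
import numpy as np, cv2
def K(n):
    p=viewer.camera_params(n); f=200/np.tan(np.radians(p["vertical_fov"])/2)
    return f,p["cx"],p["cy"],np.array(p["R"]),np.array(p["t"])
def proj(n,X):
    f,cx,cy,R,t=K(n); c=np.atleast_2d(X)@R.T+t
    return np.c_[f*c[:,0]/c[:,2]+cx,f*c[:,1]/c[:,2]+cy]
def unproj(n,uv,z):
    f,cx,cy,R,t=K(n); o=-R.T@t; uv=np.atleast_2d(uv)
    d=np.c_[(uv[:,0]-cx)/f,(uv[:,1]-cy)/f,np.ones(len(uv))]@R
    return o+d*((z-o[2])/d[:,2])[:,None]
E
python3 - <<'E'
from h import *
for n in("top","side"): cv2.imwrite(f"pics/{n}0.png",viewer.camera(n)); print(n,viewer.camera_params(n))
for n in("top","side"):
  for t in("ledge","ledge_fence","ledge_end","blank","blank_lead","magnet"):
    for r in finder.find_in(n,t)[:4]: print(n,t,round(r["score"],2),np.round(r["position"],3),proj(n,r["position"]).round())
print(manip.get_obs())
E
```

```text
top {'vertical_fov': 44.48671777141946, 'cx': 319.0849072198428, 'cy': 201.06177218932038, 'R': array([[-0.02090203, -0.99975756,  0.00692347],
       [-0.99280731,  0.0199392 , -0.11805116],
       [ 0.11788449, -0.00934118, -0.99298338]]), 't': array([-0.01243662,  0.47714524,  1.50172109])}
side {'vertical_fov': 56.442152932691855, 'cx': 316.6451176027646, 'cy': 204.0749599016975, 'R': array([[ 0.72183438, -0.69205931,  0.00300656],
       [-0.37466969, -0.39443468, -0.83907324],
       [ 0.58187434,  0.60454545, -0.54401016]]), 't': array([-0.35477957,  0.25263036,  0.95464171])}
top ledge 0.9 [ 0.59  -0.087  0.058] [[339. 163.]]
top ledge 0.36 [ 0.613 -0.196  0.087] [[375. 153.]]
top ledge_fence 0.61 [ 0.595 -0.087  0.055] [[339. 162.]]
top ledge_fence 0.36 [ 0.6   -0.511  0.026] [[472. 160.]]
top ledge_end 0.61 [ 0.59  -0.091  0.062] [[341. 163.]]
top blank 0.87 [ 0.616 -0.005  0.065] [[313. 155.]]
top blank 0.64 [0.221 0.287 0.003] [[221. 286.]]
top blank_lead 0.94 [0.392 0.098 0.005] [[282. 229.]]
top blank_lead 0.84 [0.618 0.002 0.063] [[311. 154.]]
top blank_lead 0.56 [0.21
[... 671 characters left out ...]
  0.33220754, -0.06469837,  1.46007422,  0.02158066,
        1.34989638, -0.08851087]), 'joint_velocities': array([-2.58199105e-04,  1.28222012e-03, -6.61842748e-05, -1.04985706e-04,
       -2.11530335e-03,  2.41573315e-03,  3.14106560e-04]), 'tau': array([-9.50332105e-04, -6.25075507e+01,  4.85199702e-02, -3.91792274e+01,
        1.63268577e-02,  1.29721728e-03,  1.34302289e-05]), 'position': array([0.15510965, 0.60546194, 0.40474512]), 'ee_rot': array([ 1.25087686e-01,  9.92145689e-01,  5.53167752e-05, -1.31016833e-05]), 'ft_force': array([-0.15471976, -0.21333861,  0.4646703 ]), 'torque': array([-0.01417444, -0.04810013,  0.00613836]), 'grasp_force': 0.0, 'grip_width': 0.9983875553210675}
```

View pics/top0.png

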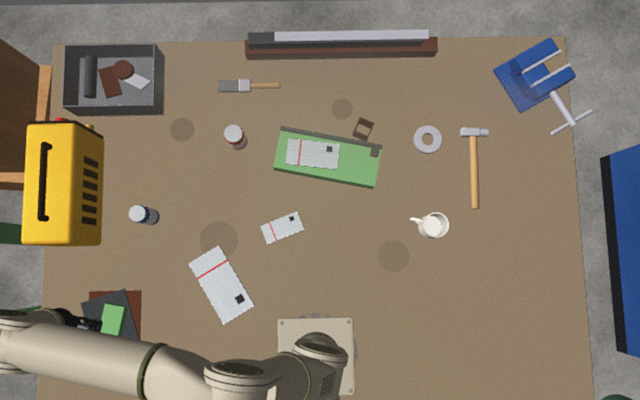

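View pics/side0.png

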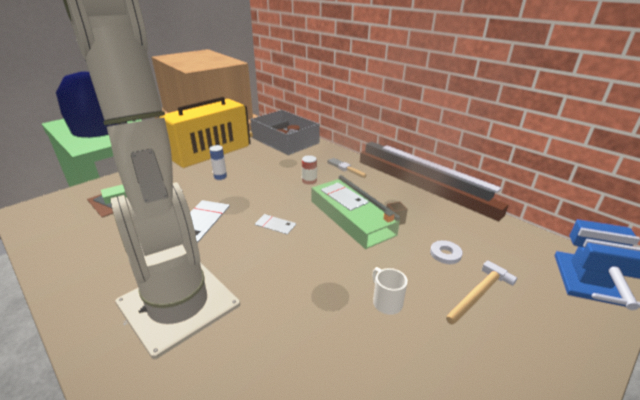

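Three things look like the blank: the one on the ledge (313,154), a small one (282,228) and a large one (221,285), both on the bench. The one on the ledge fits, being the middle-sized one and the only one on the green ledge. I'll confirm it in an enlarged crop and measure edges.

```bash
python3 - <<'E'
from h import *
a=cv2.imread("pics/top0.png"); b=cv2.imread("pics/side0.png")
c=cv2.resize(a[115:200,260:395],None,fx=5.8,fy=5.8,interpolation=cv2.INTER_CUBIC)
cv2.imwrite("pics/crop0.png",c[:, :])
# segment ledge (green) and blank (bright/grey)
hsv=cv2.cvtColor(a,cv2.COLOR_BGR2HSV)
roi=np.zeros(a.shape[:2],np.uint8); roi[115:200,260:395]=255
w=cv2.bitwise_and(cv2.inRange(hsv,(0,0,165),(179,45,255)),roi)
g=cv2.bitwise_and(cv2.inRange(hsv,(40,60,60),(85,255,255)),roi)
for nm,m,z in(("blank",w,.066),("green",g|w,.06)):
    m=cv2.morphologyEx(m,cv2.MORPH_CLOSE,np.ones((5,5)))
    cs=max(cv2.findContours(m,0,1)[0],key=cv2.contourArea)
    r=cv2.minAreaRect(cs); bx=cv2.boxPoints(r); P=unproj("top",bx,z)[:,:2]
    print(nm,bx.round(1).tolist(),P.round(3).tolist(),[np.linalg.norm(P[i]-P[i-1]).round(4) for i in range(4)])
red=cv2.bitwise_and(cv2.inRange(hsv,(0,80,80),(10,255,255))|cv2.inRange(hsv,(170,80,80),(179,255,255)),roi)
y,x=np.nonzero(red[135:172,285:312]); print("red",x+285,y+135)
for t in("magnet","offcut","rodcan"):
    for n in("top","side"):
        for r in finder.find_in(n,t)[:2]: print(n,t,round(r["score"],2),np.round(r["position"],3))
E
```

```text
blank [[284.70001220703125, 163.6999969482422], [287.29998779296875, 137.6999969482422], [339.5, 143.0], [336.8999938964844, 168.89999389648438]] [[0.59, 0.081], [0.672, 0.072], [0.652, -0.089], [0.571, -0.079]] [np.float64(0.1614), np.float64(0.082), np.float64(0.1624), np.float64(0.0819)]
green [[272.0, 169.39999389648438], [279.5, 129.1999969482422], [381.6000061035156, 148.39999389648438], [374.0, 188.60000610351562]] [[0.574, 0.121], [0.701, 0.097], [0.634, -0.219], [0.508, -0.192]] [np.float64(0.3198), np.float64(0.1291), np.float64(0.323), np.float64(0.1287)]
red [301 300 301 300 300 300 300 300 300 300 300 299 300 299 300 299 299 299
 299 299 299 299 298 299 298 299 298 298 298 298] [140 141 141 142 143 144 145 146 147 148 149 150 150 151 151 152 153 154
 155 156 157 158 159 159 160 160 161 162 163 164]
top magnet 0.48 [ 0.614 -0.196  0.085]
top offcut 0.61 [ 0.701 -0.162  0.045]
side offcut 0.84 [ 0.703 -0.18   0.05 ]
side offcut 0.73 [ 0.571 -0.116  0.056]
top rodcan 0.68 [0.671 0.229 0.101]
side rodcan 0.71 [0.661 0.213 0.062]
side rodcan 0.21 [ 0.702 -0.179  0.05 ]
```

View pics/crop0.png

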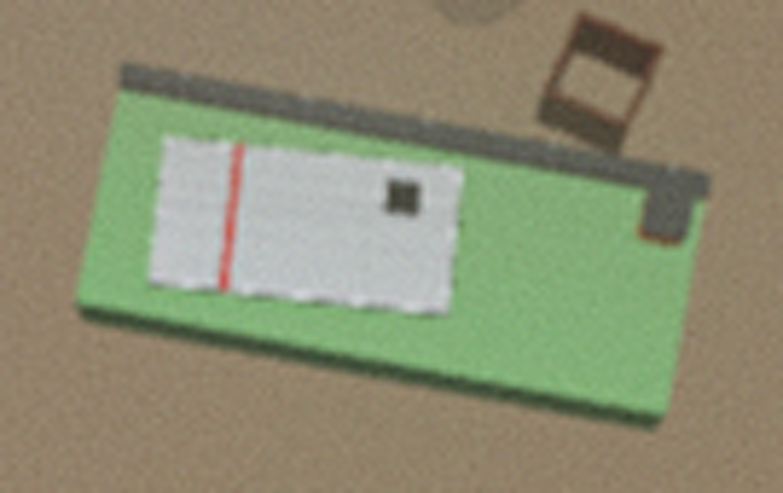

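The crop confirms it: the middle-sized blank (crop 150–460, 135–312), with its red line near the left, open end. Next I fit the edges of the ledge and blank to sub-pixel level.

```bash
cat >> h.py <<'E'
from scipy.ndimage import map_coordinates, gaussian_filter
from scipy.optimize import least_squares
def loc(p,P): # p=(x,y,yaw), local pts Nx3 -> world
    c,s=np.cos(p[2]),np.sin(p[2]); P=np.atleast_2d(P)
    return np.c_[p[0]+c*P[:,0]-s*P[:,1],p[1]+s*P[:,0]+c*P[:,1],P[:,2]]
def inv(p,X):
    c,s=np.cos(p[2]),np.sin(p[2]); d=np.atleast_2d(X)[:,:2]-np.array(p[:2]); return np.c_[c*d[:,0]+s*d[:,1],-s*d[:,0]+c*d[:,1]]
def fit(n,img,p,edges,w=4,it=4,ch=None):
    g=gaussian_filter(img.astype(float),(.7,.7,0)); s=np.arange(-w,w+.01,.1)
    for k in range(it):
        L=[];Q=[]
        for a,b in edges:
            T=np.linspace(0,1,40)[:,None]; P=np.array(a)+T*(np.array(b)-np.array(a)); uv=proj(n,loc(p,P))
            d=uv[-1]-uv[0]; d/=np.linalg.norm(d); nn=np.array([-d[1],d[0]])
            S=uv[:,None]+s[None,:,None]*nn
            pr=np.stack([map_coordinates(g[...,c],[S[...,1],S[...,0]],order=1) for c in range(3)],-1)
            m=(np.gradient(pr,axis=1)**2).sum(-1)
            j=m.argmax(1); ok=(m.max(1)>np.median(m.max(1))*.3)&(j>2)&(j<len(s)-3)
            L.append(P[ok]);Q.append((uv+s[j][:,None]*nn)[ok]); L[-1]=(L[-1],np.tile(nn,(ok.sum(),1)))
        A=np.vstack([l[0] for l in L]);N=np.vstack([l[1] for l in L]);B=np.vstack(Q)
        f=lambda q:((proj(n,loc(q,A))-B)*N).sum(1)
        r=least_squares(f,p,loss="soft_l1",f_scale=.4,x_scale=[.01,.01,.01]); p=r.x
    return p,np.abs(f(p)).mean()
LE=[((-.063,.16,.06),(.045,.16,.06)),((-.065,-.155,.06),(-.065,.155,.06)),((-.06,-.16,.06),(.03,-.16,.06)),((.053,-.12,.06),(.053,.15,.06))]
BE=[((-.038,.08,.066),(.038,.08,.066)),((-.04,-.075,.066),(-.04,.075,.066)),((-.038,-.08,.066),(.038,-.08,.066)),((.04,-.075,.066),(.04,.075,.066))]
def rel(L,B):
    lead=inv(L,loc(B,[[0,.08,0]]))[0]; red=inv(L,loc(B,[[0,.04,0]]))[0]
    cor=inv(L,loc(B,[[.04,.08,0],[.04,-.08,0],[-.04,.08,0],[-.04,-.08,0]]))
    print("red_y mm",(red[1]*1e3).round(1),"skew deg",np.degrees(B[2]-L[2]).round(2),"corners mm(lead+x,trail+x,lead-x,trail-x)",(cor*1e3).round(1).tolist())
E
python3 - <<'E'
from h import *
for n in("top","side"):
    a=cv2.imread(f"pics/{n}0.png")
    L,e=fit(n,a,[.6045,-.048,-.208],LE); B,e2=fit(n,a,[.621,-.004,-.119],BE)
    print(n,L.round(4),e.round(3),B.round(4),e2.round(3)); rel(L,B)
E
```

```text
top [ 0.6126 -0.0502 -0.2134] 0.275 [ 0.6209 -0.004  -0.131 ] 0.472
red_y mm 86.8 skew deg 4.72 corners mm(lead+x,trail+x,lead-x,trail-x) [[31.6, 130.0], [44.8, -29.5], [-48.1, 123.4], [-35.0, -36.0]]
side [ 0.6075 -0.0493 -0.2125] 0.869 [ 0.6176 -0.0048 -0.1508] 0.606
red_y mm 85.6 skew deg 3.53 corners mm(lead+x,trail+x,lead-x,trail-x) [[35.5, 128.0], [45.4, -31.7], [-44.3, 123.1], [-34.5, -36.6]]
```

Call:
arm_command(
  plan=[
    {"dp": [-34, -33, 0], "spin": -0.038},
    {"dp": [-34, -33, 0]},
    {"dp": [-34, -33, 0]},
    {"dp": [-34, -33, 0]},
    {"dp": [-34, -33, 0]},
  ],
  grip=-1,
)

```text
invalid input at $.plan[1]: expected keys dp, spin
```

Call:
arm_command(
  plan=[
    {"dp": [-34, -33, 0]},
    {"dp": [-34, -33, 0]},
    {"dp": [-34, -33, 0]},
    {"dp": [-34, -33, 0]},
    {"dp": [-34, -33, 0]},
  ],
)

```text
invalid input at $.plan[0]: expected keys dp, spin
```

Call:
arm_command(
  plan=[
    {"dp": [-34, -33, 0]},
    {"dp": [-34, -33, 0]},
    {"dp": [-20, -33, 0]},
    {"dp": [0, -33, 0]},
    {"dp": [0, 0, 0]},
  ],
)

```text
invalid input at $.plan[0]: expected keys dp, spin
```

Call:
arm_command(
  plan=[
    {"dp": [-34, -33, 0], "spin": -0.038},
    {"dp": [-34, -33, 0], "spin": 0},
    {"dp": [-34, -33, 0], "spin": 0},
    {"dp": [-34, -33, 0], "spin": 0},
    {"dp": [-34, -33, 0], "spin": 0},
  ],
  grip=-1,
)

```text
clock: 1.5
position: [0.2857, 0.4055, 0.4049]
ee_rot: [0.106, 0.994, 0.0, 0.0]
ft_force: [0.3, 0.3, 0.1]
grip_width: 1.003
grasp_force: 0.0
```

Call:
arm_command(
  plan=[
    {"dp": [-34, -33, 0], "spin": 0},
    {"dp": [-34, -33, 0], "spin": 0},
    {"dp": [-34, -33, 0], "spin": 0},
    {"dp": [-34, -33, 0], "spin": 0},
    {"dp": [-34, -33, 0], "spin": 0},
  ],
)

```text
clock: 2.0
position: [0.4169, 0.2083, 0.405]
ee_rot: [0.106, 0.994, 0.0, 0.0]
ft_force: [0.2, 1.4, -0.3]
grip_width: 1.002
grasp_force: 0.0
```

Call:
arm_command(
  plan=[
    {"dp": [-34, -33, 0], "spin": 0},
    {"dp": [-34, -33, 0], "spin": 0},
    {"dp": [-34, -33, 0], "spin": 0},
    {"dp": [0, -33, 0], "spin": 0},
    {"dp": [0, 0, 0], "spin": 0},
  ],
)

```text
clock: 2.5
position: [0.4882, 0.0546, 0.4048]
ee_rot: [0.11, 0.994, -0.0, 0.0]
ft_force: [-0.3, 0.1, 0.5]
grip_width: 0.998
grasp_force: 0.0
```

Call:
arm_command(
  plan=[
    {"dp": [-36, -15, 20], "spin": 0},
    {"dp": [-36, -15, 20], "spin": 0},
    {"dp": [0, 0, 40], "spin": 0},
    {"dp": [0, 0, 40], "spin": 0},
    {"dp": [0, 0, 40], "spin": 0},
  ],
)

```text
clock: 3.0
position: [0.5521, 0.0156, 0.2433]
ee_rot: [0.106, 0.994, 0.0, 0.0]
ft_force: [0.5, 1.6, -0.8]
grip_width: 1.003
grasp_force: 0.0
```

Call:
arm_command(
  plan=[
    {"dp": [0, 0, 8], "spin": 0},
    {"dp": [0, 0, 4], "spin": 0},
    {"dp": [0, 0, 0], "spin": 0},
    {"dp": [0, 0, 0], "spin": 0},
  ],
)

```text
clock: 3.4
position: [0.5529, 0.0152, 0.2346]
ee_rot: [0.106, 0.994, 0.001, 0.001]
ft_force: [-0.1, 0.0, 0.2]
grip_width: 0.999
grasp_force: 0.0
```

```bash
python3 - <<'E'
from h import *
o=manip.get_obs(); L=[.611,-.050,-.213]
print(o["position"],o["ee_rot"],o["ft_force"],inv(L,o["position"])*1e3)
a=viewer.camera("top");b=viewer.camera("side")
u=[cv2.resize(i[y:y+120,x:x+160],None,fx=5,fy=5,interpolation=cv2.INTER_CUBIC)[:, :] for i,x,y in((b,270,130),)]
cv2.imwrite("pics/s1.png",u[0])
E
```

```text
[0.55286426 0.01519539 0.23462247] [1.06125422e-01 9.94351605e-01 5.92247801e-04 1.38927472e-03] [-0.14843461  0.00655548  0.1724284 ] [[-70.60379063  51.43255543]]
```

View pics/s1.png

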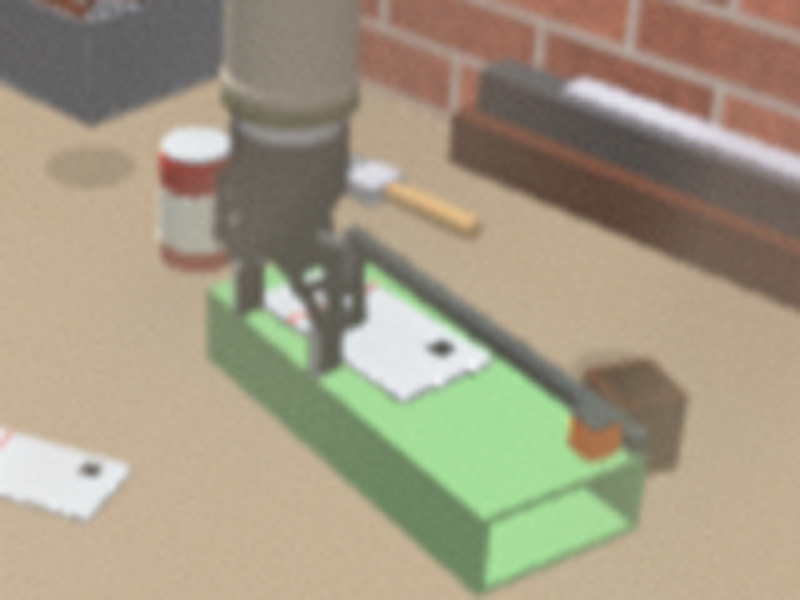

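The picture shows both open fingers at (250,300) and (325,365), just above the near rim of the ledge and clear of the blank. I'll lower gently to find the ledge top.

Call:
arm_command(
  plan=[
    {"dp": [0, 0, 3], "spin": 0},
    {"dp": [0, 0, 3], "spin": 0},
    {"dp": [0, 0, 2], "spin": 0},
    {"dp": [0, 0, 1], "spin": 0},
    {"dp": [0, 0, 0], "spin": 0},
  ],
)

```text
clock: 4.0
position: [0.552, 0.015, 0.2234]
ee_rot: [0.106, 0.994, -0.0, -0.0]
ft_force: [-0.3, 0.0, 0.2]
grip_width: 0.999
grasp_force: 0.0
```

Call:
arm_command(
  plan=[
    {"dp": [0, 0, 1], "spin": 0},
    {"dp": [0, 0, 1], "spin": 0},
    {"dp": [0, 0, 0], "spin": 0},
  ],
)

```text
clock: 4.3
position: [0.5521, 0.015, 0.2216]
ee_rot: [0.106, 0.994, 0.0, -0.0]
ft_force: [0.3, -0.4, -0.4]
grip_width: 0.998
grasp_force: 0.0
```

Call:
arm_command(
  plan=[
    {"dp": [0, 0, 1], "spin": 0},
    {"dp": [0, 0, 0], "spin": 0},
  ],
)

```text
clock: 4.5
position: [0.5521, 0.0151, 0.2206]
ee_rot: [0.106, 0.994, 0.0, -0.0]
ft_force: [-0.0, -0.2, -0.2]
grip_width: 0.997
grasp_force: 0.0
```

Call:
arm_command(
  plan=[
    {"dp": [0, 0, 1], "spin": 0},
    {"dp": [0, 0, 0], "spin": 0},
  ],
)

```text
clock: 4.7
position: [0.5522, 0.015, 0.2203]
ee_rot: [0.106, 0.994, 0.0, 0.0]
ft_force: [-2.4, -0.4, 6.9]
grip_width: 1.001
grasp_force: 3.5
```

Call:
arm_command(
  plan=[
    {"dp": [0, 0, -3], "spin": 0},
    {"dp": [-6, 0, 0], "spin": 0},
    {"dp": [-6, 0, 0], "spin": 0},
    {"dp": [-4, 0, 0], "spin": 0},
    {"dp": [-4, 0, 0], "spin": 0},
  ],
)

```text
clock: 5.2
position: [0.572, 0.0108, 0.2224]
ee_rot: [0.106, 0.994, 0.0, -0.0]
ft_force: [-0.8, 0.6, 0.4]
grip_width: 1.003
grasp_force: 0.6
```

Call:
arm_command(
  plan=[
    {"dp": [-3, 0, 0], "spin": 0},
    {"dp": [-2, 0, 0], "spin": 0},
    {"dp": [-2, 0, 0], "spin": 0},
  ],
)

```text
clock: 5.5
position: [0.5785, 0.0093, 0.2225]
ee_rot: [0.106, 0.994, -0.0, -0.0]
ft_force: [-2.1, 0.1, -0.7]
grip_width: 1.0
grasp_force: 0.6
```

Call:
arm_command(
  plan=[
    {"dp": [-2, 0, 0], "spin": 0},
    {"dp": [0, 0, 0], "spin": 0},
  ],
)

```text
clock: 5.7
position: [0.5806, 0.0088, 0.2227]
ee_rot: [0.106, 0.994, -0.0, 0.0]
ft_force: [0.2, 0.5, 0.5]
grip_width: 1.0
grasp_force: 0.0
```

Call:
arm_command(
  plan=[
    {"dp": [-2, 0, 0], "spin": 0},
    {"dp": [-1, 0, 0], "spin": 0},
  ],
)

```text
clock: 5.9
position: [0.5834, 0.0083, 0.2227]
ee_rot: [0.106, 0.994, 0.0, -0.0]
ft_force: [-0.7, 0.1, -0.1]
grip_width: 0.998
grasp_force: 0.6
```

Call:
arm_command(
  plan=[
    {"dp": [-1, 0, 0], "spin": 0},
    {"dp": [-1, 0, 0], "spin": 0},
  ],
)

```text
clock: 6.1
position: [0.5846, 0.008, 0.2224]
ee_rot: [0.106, 0.994, 0.0, -0.001]
ft_force: [-11.2, 1.3, 6.3]
grip_width: 1.0
grasp_force: 5.2
```

Call:
arm_command(
  plan=[
    {"dp": [-1, 0, 0], "spin": 0},
    {"dp": [-1, 0, 0], "spin": 0},
  ],
)

```text
clock: 6.3
position: [0.5855, 0.0078, 0.2222]
ee_rot: [0.106, 0.994, 0.0, -0.003]
ft_force: [-20.1, 2.8, 14.6]
grip_width: 1.001
grasp_force: 10.1
```

Call:
arm_command(
  plan=[
    {"dp": [8, 0, 0], "spin": 0},
    {"dp": [10, 0, 0], "spin": 0},
    {"dp": [0, -20, -40], "spin": 0},
    {"dp": [0, -30, -40], "spin": 0},
    {"dp": [0, -40, -20], "spin": 0},
  ],
)

```text
clock: 6.8
position: [0.5511, -0.0764, 0.326]
ee_rot: [0.105, 0.994, 0.001, 0.002]
ft_force: [0.8, -1.0, 0.1]
grip_width: 0.998
grasp_force: 0.0
```

Call:
arm_command(
  plan=[
    {"dp": [0, -48, 0], "spin": 0},
    {"dp": [0, -48, 0], "spin": 0},
    {"dp": [0, 0, 0], "spin": 0},
  ],
)

```text
clock: 7.1
position: [0.5277, -0.1776, 0.3235]
ee_rot: [0.111, 0.994, -0.001, 0.001]
ft_force: [0.5, -0.0, 0.2]
grip_width: 1.001
grasp_force: 0.0
```

```bash
python3 - <<'E'
from h import *
o=manip.get_obs(); print(o["position"],o["joint_pos"].round(3))
L0=[.611,-.05,-.213]
c=inv(L0,[o["position"]]); 
a=viewer.camera("top");b=viewer.camera("side")
g=loc(L0,[[.013,.047,0]])[0]
for n,im in(("top",a),("side",b)):
    L,e=fit(n,cv2.imread(f"pics/{n}0.png"),L0,LE)
    g=loc(L,[[.013,.047,0]])[0]
    B,e2=fit(n,im,[g[0],g[1],L[2]],BE); print(n,e2.round(2)); rel(L,B)
cv2.imwrite("pics/top2.png",a); cv2.imwrite("pics/side2.png",b)
A=cv2.resize(a[110:205,250:400],None,fx=4,fy=4,interpolation=2);C=cv2.resize(b[165:255,290:415],None,fx=4.8,fy=4.8,interpolation=2)[:200*2]
w=min(A.shape[1],C.shape[1]); 
cv2.imwrite("pics/c2.png",cv2.resize(np.vstack([A[:380,:w],C[:,:w]]),None,fx=.75,fy=.75))
E
```

```text
[ 0.52766776 -0.17764587  0.32354743] [-0.305  0.272  0.641  1.779 -0.175  1.146  1.738]
top 0.32
red_y mm 83.7 skew deg 0.24 corners mm(lead+x,trail+x,lead-x,trail-x) [[52.5, 123.8], [53.2, -36.2], [-27.5, 123.5], [-26.8, -36.5]]
side 0.36
red_y mm 82.2 skew deg 0.65 corners mm(lead+x,trail+x,lead-x,trail-x) [[51.4, 122.7], [53.2, -37.3], [-28.6, 121.8], [-26.7, -38.2]]
```

View pics/c2.png

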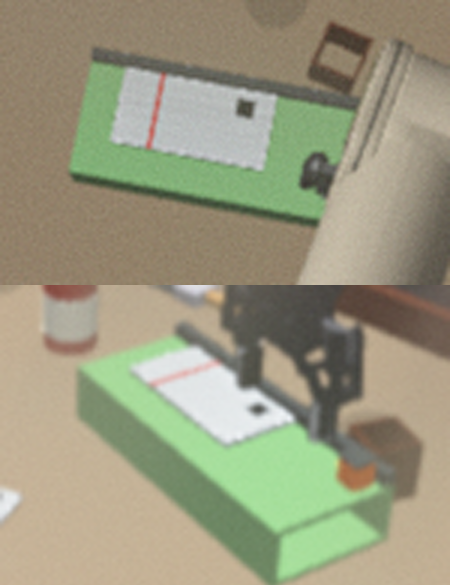

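The blank lies flat on the fence in both views, with its red line about 77 mm short of the end (top crop, line at x≈157). Now I turn the hand a quarter turn and partly close it for the lengthwise push.

Call:
arm_command(
  plan=[
    {"dp": [0, 0, 0], "spin": -0.15},
    {"dp": [0, 0, 0], "spin": -0.15},
    {"dp": [0, 0, 0], "spin": -0.15},
    {"dp": [0, 0, 0], "spin": -0.15},
    {"dp": [0, 0, 0], "spin": -0.15},
  ],
  grip=0.3,
)

```text
clock: 7.7
position: [0.5309, -0.1687, 0.3225]
ee_rot: [-0.27, 0.963, 0.0, 0.0]
ft_force: [-0.4, -0.8, -0.1]
grip_width: 0.349
grasp_force: 0.0
```

Call:
arm_command(
  plan=[
    {"dp": [0, 0, 0], "spin": -0.15},
    {"dp": [0, 0, 0], "spin": -0.15},
    {"dp": [0, 0, 0], "spin": -0.15},
    {"dp": [0, 0, 0], "spin": -0.15},
    {"dp": [0, 0, 0], "spin": -0.15},
  ],
)

```text
clock: 8.2
position: [0.5312, -0.169, 0.301]
ee_rot: [-0.421, 0.907, 0.011, -0.023]
ft_force: [0.8, 0.3, -1.5]
grip_width: 0.349
grasp_force: 0.0
```

Call:
arm_command(
  plan=[
    {"dp": [0, 0, 0], "spin": -0.07},
    {"dp": [-30, -20, 0], "spin": 0},
    {"dp": [-30, -25, 0], "spin": 0},
    {"dp": [-15, -24, 0], "spin": 0},
    {"dp": [0, 0, 0], "spin": 0},
  ],
)

```text
clock: 8.7
position: [0.6335, -0.1514, 0.2929]
ee_rot: [-0.442, 0.897, 0.013, -0.024]
ft_force: [-0.1, -0.0, -0.1]
grip_width: 0.351
grasp_force: 0.0
```

```bash
python3 - <<'E'
from h import *
o=manip.get_obs(); print(o["position"],o["grip_width"],inv([.6126,-.0502,-.2134],[o["position"]])*1e3)
q=o["ee_rot"]
from scipy.spatial.transform import Rotation as R
m=R.from_quat(q).as_matrix(); print("tool x angle rel ledge -y (deg)",np.degrees(np.arctan2(m[1,0],m[0,0])-(-.2134-np.pi/2)))
E
```

```text
[ 0.63348778 -0.15139864  0.29294611] 0.3508095795714513 [[ 41.8462272  -94.47939915]]
tool x angle rel ledge -y (deg) -25.28836708251009
```

```bash
python3 - <<'E'
from h import *
print(manip.get_obs()["joint_pos"].round(3))
E
```

```text
[ 0.462  0.519 -0.41   1.473  0.214  1.248  2.508]
```

Wrist joint 7 reached its limit that way (2.51 of 2.6), so I turn the other way to the equivalent orientation.

Call:
arm_command(
  plan=[
    {"dp": [0, 0, -20], "spin": 0.15},
    {"dp": [0, 0, 0], "spin": 0.15},
    {"dp": [0, 0, 0], "spin": 0.15},
    {"dp": [0, 0, 0], "spin": 0.15},
    {"dp": [0, 0, 0], "spin": 0.15},
  ],
)

```text
clock: 9.2
position: [0.6319, -0.1522, 0.314]
ee_rot: [-0.079, 0.997, 0.002, -0.028]
ft_force: [0.4, 0.8, -0.6]
grip_width: 0.354
grasp_force: 0.0
```

Call:
arm_command(
  plan=[
    {"dp": [0, 0, 0], "spin": 0.15},
    {"dp": [0, 0, 0], "spin": 0.15},
    {"dp": [0, 0, 0], "spin": 0.15},
    {"dp": [0, 0, 0], "spin": 0.15},
    {"dp": [0, 0, 0], "spin": 0.15},
  ],
)

```text
clock: 9.7
position: [0.6318, -0.1522, 0.3139]
ee_rot: [0.292, 0.956, -0.008, -0.026]
ft_force: [-0.5, -0.6, -0.1]
grip_width: 0.348
grasp_force: 0.0
```

Call:
arm_command(
  plan=[
    {"dp": [0, 0, 0], "spin": 0.15},
    {"dp": [0, 0, 0], "spin": 0.15},
    {"dp": [0, 0, 0], "spin": 0.15},
    {"dp": [0, 0, 0], "spin": 0.15},
    {"dp": [0, 0, 0], "spin": 0.15},
  ],
)

```text
clock: 10.2
position: [0.6318, -0.1522, 0.3139]
ee_rot: [0.622, 0.783, -0.017, -0.022]
ft_force: [0.0, -0.5, -0.6]
grip_width: 0.35
grasp_force: 0.0
```

Call:
arm_command(
  plan=[
    {"dp": [0, 0, 0], "spin": 0.15},
    {"dp": [0, 0, 0], "spin": 0.15},
    {"dp": [0, 0, 0], "spin": 0.15},
    {"dp": [0, 0, 0], "spin": 0},
  ],
)

```text
clock: 10.6
position: [0.6319, -0.1523, 0.3139]
ee_rot: [0.779, 0.626, -0.022, -0.017]
ft_force: [0.3, -0.8, 0.3]
grip_width: 0.349
grasp_force: 0.0
```

```bash
cat > st.py <<'E'
from h import *
from scipy.spatial.transform import Rotation as R
o=manip.get_obs(); m=R.from_quat(o["ee_rot"]).as_matrix()
print("z",o["position"][2].round(4),"grip",o["grip_width"].round(3),"ledge xy mm",(inv([.6126,-.0502,-.2134],[o["position"]])*1e3).round(1),o["joint_pos"].round(2))
print("tool z",m[:,2].round(4),"tool x vs +y deg",np.degrees(np.arctan2(m[1,0],m[0,0])-(-.2134+np.pi/2)).round(2))
E
python3 st.py
```

```text
Traceback (most recent call last):
  File "st.py", line 4, in <module>
    print("z",o["position"][2].round(4),"grip",o["grip_width"].round(3),"ledge xy mm",(inv([.6126,-.0502,-.2134],[o["position"]])*1e3).round(1),o["joint_pos"].round(2))
                                               ^^^^^^^^^^^^^^^^^^^^^
AttributeError: 'float' object has no attribute 'round'
```

```bash
sed -i 's/o\["grip_width"\].round(3)/o["grip_width"]/' st.py; python3 st.py
```

```text
z 0.3139 grip 0.34916821863065683 ledge xy mm [[ 40.5 -95.7]] [ 0.13  0.46  0.05  1.48 -0.01  1.26 -0.04]
tool z [-5.540e-02  2.000e-04 -9.985e-01] tool x vs +y deg -0.24
```

Call:
arm_command(
  plan=[
    {"dp": [18, -7, 0], "spin": 0},
    {"dp": [17, -7, 0], "spin": 0},
    {"dp": [0, 0, 30], "spin": 0},
    {"dp": [0, 0, 30], "spin": 0},
    {"dp": [0, 0, 0], "spin": 0},
  ],
  grip=1,
)

```text
clock: 11.1
position: [0.6209, -0.1149, 0.2504]
ee_rot: [0.778, 0.628, -0.024, -0.02]
ft_force: [-1.2, -0.4, 0.2]
grip_width: 0.004
grasp_force: 0.0
```

```bash
python3 st.py; python3 - <<'E'
from h import *
a=viewer.camera("side"); b=viewer.camera("top")
cv2.imwrite("pics/s3.png",np.hstack([cv2.resize(a[165:265,300:400],(400,400),interpolation=2),cv2.resize(b[110:210,280:380],(400,400),interpolation=2)]))
E
```

```text
z 0.2504 grip 0.004128807592338627 ledge xy mm [[ 21.8 -61.5]] [ 0.08  0.49  0.03  1.58 -0.01  1.13 -0.09]
tool z [-0.0621  0.0011 -0.9981] tool x vs +y deg 0.06
```

View pics/s3.png

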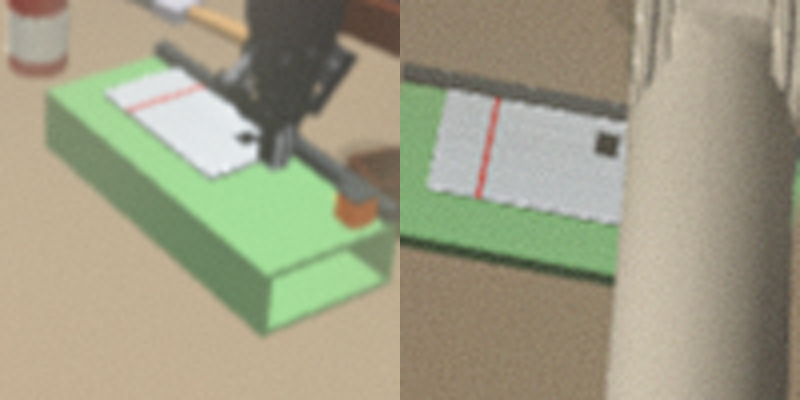

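The side view (275,150) shows the closed fingers just behind the trailing end, inside the fence. I lower them to touch the ledge.

Call:
arm_command(
  plan=[
    {"dp": [0, 0, 5], "spin": 0},
    {"dp": [0, 0, 5], "spin": 0},
    {"dp": [0, 0, 3], "spin": 0},
    {"dp": [0, 0, 0], "spin": 0},
  ],
)

```text
clock: 11.6
position: [0.6218, -0.1166, 0.2411]
ee_rot: [0.779, 0.626, -0.022, -0.017]
ft_force: [-0.3, 0.2, 0.6]
grip_width: 0.001
grasp_force: 0.0
```

Call:
arm_command(
  plan=[
    {"dp": [0, 0, 1], "spin": 0},
    {"dp": [0, 0, 1], "spin": 0},
    {"dp": [0, 0, 0], "spin": 0},
  ],
)

```text
clock: 11.9
position: [0.6218, -0.1167, 0.2393]
ee_rot: [0.779, 0.626, -0.022, -0.017]
ft_force: [0.4, 0.9, 0.2]
grip_width: -0.001
grasp_force: 0.0
```

Call:
arm_command(
  plan=[
    {"dp": [0, 0, 1], "spin": 0},
    {"dp": [0, 0, 0], "spin": 0},
  ],
)

```text
clock: 12.1
position: [0.6217, -0.1166, 0.2383]
ee_rot: [0.779, 0.626, -0.022, -0.017]
ft_force: [-0.1, 0.6, -0.1]
grip_width: 0.0
grasp_force: 0.0
```

Call:
arm_command(
  plan=[
    {"dp": [0, 0, 2], "spin": 0},
    {"dp": [0, 0, 0], "spin": 0},
  ],
)

```text
clock: 12.3
position: [0.6215, -0.1166, 0.2361]
ee_rot: [0.779, 0.626, -0.022, -0.017]
ft_force: [-0.0, -1.0, -0.4]
grip_width: 0.002
grasp_force: 0.0
```

Call:
arm_command(
  plan=[
    {"dp": [0, 0, 1], "spin": 0},
    {"dp": [0, 0, 0], "spin": 0},
  ],
)

```text
clock: 12.5
position: [0.6215, -0.1166, 0.2352]
ee_rot: [0.779, 0.626, -0.022, -0.017]
ft_force: [-0.3, -0.1, -0.3]
grip_width: -0.002
grasp_force: 0.0
```

Call:
arm_command(
  plan=[
    {"dp": [0, 0, 1], "spin": 0},
    {"dp": [0, 0, 0], "spin": 0},
  ],
)

```text
clock: 12.7
position: [0.6215, -0.1166, 0.2342]
ee_rot: [0.779, 0.626, -0.022, -0.017]
ft_force: [0.5, 0.3, 0.5]
grip_width: 0.001
grasp_force: 0.0
```

Call:
arm_command(
  plan=[
    {"dp": [6, 0, -0.8], "spin": 0},
    {"dp": [4, 0, 0], "spin": 0},
    {"dp": [4, 0, 0], "spin": 0},
    {"dp": [4, 0, 0], "spin": 0},
    {"dp": [4, 0, 0], "spin": 0},
  ],
)

```text
clock: 13.2
position: [0.6263, -0.0949, 0.2349]
ee_rot: [0.779, 0.626, -0.022, -0.017]
ft_force: [-0.7, -2.0, 0.2]
grip_width: 0.001
grasp_force: 0.9
```

Call:
arm_command(
  plan=[
    {"dp": [6, 0, -0.1], "spin": 0},
    {"dp": [6, 0, -0.1], "spin": 0},
    {"dp": [6, 0, -0.1], "spin": 0},
    {"dp": [6, 0, 0], "spin": 0},
    {"dp": [6, 0, 0], "spin": 0},
  ],
)

```text
clock: 13.7
position: [0.6328, -0.0655, 0.2348]
ee_rot: [0.779, 0.626, -0.022, -0.017]
ft_force: [-1.2, -2.8, 1.8]
grip_width: -0.003
grasp_force: 1.4
```

Call:
arm_command(
  plan=[
    {"dp": [6, 0, -0.1], "spin": 0},
    {"dp": [6, 0, -0.1], "spin": 0},
    {"dp": [6, 0, -0.1], "spin": 0},
    {"dp": [4, 0, 0], "spin": 0},
    {"dp": [3, 0, 0], "spin": 0},
  ],
)

```text
clock: 14.2
position: [0.6382, -0.0409, 0.2348]
ee_rot: [0.779, 0.626, -0.022, -0.017]
ft_force: [-2.4, -2.5, 1.0]
grip_width: -0.002
grasp_force: 1.3
```

```bash
python3 st.py; cat > look.py <<'E'
from h import *
import sys
y=float(sys.argv[1])/1e3-.04; k=sys.argv[2]
L0=[.611,-.05,-.213]; ims=[]
for n in("top","side"):
    im=viewer.camera(n); ims.append(im)
    L,_=fit(n,cv2.imread(f"pics/{n}0.png"),L0,LE)
    g=loc(L,[[.013,y,0]])[0]
    E=BE if len(sys.argv)>3 else [BE[0],((-.04,0,.066),(-.04,.075,.066)),((.04,0,.066),(.04,.075,.066))]
    B,e2=fit(n,im,[g[0],g[1],L[2]],E); print(n,e2.round(2)); rel(L,B)
    # direct: ledge-end edge now and red line
    h=im.astype(float); r=h[...,2]-(h[...,0]+h[...,1])/2
    X=np.linspace(-.02,.045,30); Y=np.linspace(y+.02,y+.06,401); G=np.stack(np.meshgrid(X,Y),-1).reshape(-1,2)
    uv=proj(n,loc(L,np.c_[G,np.full(len(G),.066)])); v=map_coordinates(r,[uv[:,1],uv[:,0]],order=1).reshape(401,30)
    v=np.clip(v-np.median(v,0)-15,0,None); c=(v*Y[:,None]).sum(0)/(v.sum(0)+1e-9); print("red direct y mm (median)",np.median(c[v.sum(0)>0])*1e3)
a,b=ims
cv2.imwrite(f"pics/{k}.png",np.hstack([cv2.resize(b[155:255,290:390],(400,400),interpolation=2),cv2.resize(a[110:210,260:360],(400,400),interpolation=2)]))
E
python3 look.py 143 s4
```

```text
z 0.2348 grip -0.002198907169441589 ledge xy mm [[23.1 14.5]] [-0.01  0.52  0.01  1.57 -0.    1.11 -0.22]
tool z [-5.550e-02 -1.000e-04 -9.985e-01] tool x vs +y deg -0.17
top 0.32
red_y mm 141.7 skew deg 0.1 corners mm(lead+x,trail+x,lead-x,trail-x) [[52.9, 181.8], [53.1, 21.8], [-27.1, 181.7], [-26.9, 21.7]]
red direct y mm (median) 141.7863580060423
side 0.56
red_y mm 140.4 skew deg -1.5 corners mm(lead+x,trail+x,lead-x,trail-x) [[51.3, 179.4], [47.2, 19.4], [-28.6, 181.5], [-32.8, 21.5]]
red direct y mm (median) 140.76690023833336
```

View pics/s4.png

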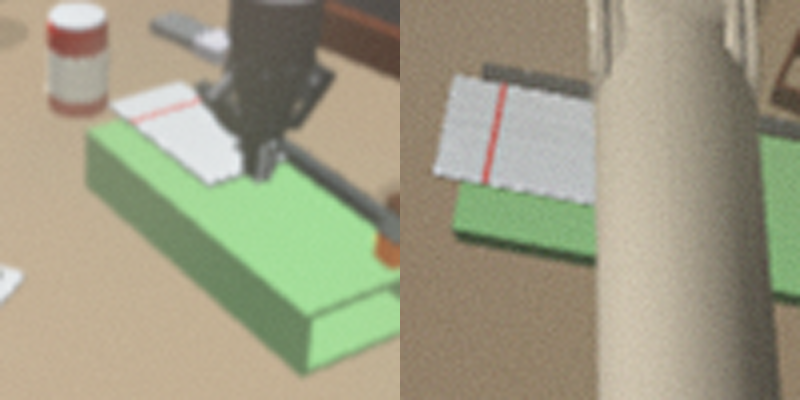

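The blank moves straight, its lead overhanging and its line (right view, x≈495) still short of the end. About 18 mm remain, so I push 15 and look again.

Call:
arm_command(
  plan=[
    {"dp": [4, 0, -0.1], "spin": 0},
    {"dp": [4, 0, -0.1], "spin": 0},
    {"dp": [3, 0, 0], "spin": 0},
    {"dp": [2, 0, 0], "spin": 0},
    {"dp": [2, 0, 0], "spin": 0},
  ],
)

```text
clock: 14.8
position: [0.6415, -0.0266, 0.2349]
ee_rot: [0.779, 0.626, -0.022, -0.017]
ft_force: [-0.0, -1.3, 0.1]
grip_width: 0.001
grasp_force: 0.6
```

```bash
python3 st.py; python3 look.py 157 s5
python3 - <<'E'
from h import *
# ledge end alone, in the first pictures: y of end edge with other parameters held
for n in("top","side"):
    im=cv2.imread(f"pics/{n}0.png"); L,_=fit(n,im,[.611,-.05,-.213],LE)
    M,_=fit(n,im,L,[LE[0],LE[1],LE[3]]); print(n,"end y in L (mm)",(inv(L,loc(M,[[-.03,.16,0],[.03,.16,0]]))[:,1]*1e3).round(1))
E
```

```text
z 0.2349 grip 0.0010138522469370242 ledge xy mm [[23.3 29.2]] [-0.03  0.52  0.    1.57 -0.    1.11 -0.24]
tool z [-5.520e-02 -1.000e-04 -9.985e-01] tool x vs +y deg -0.19
top 0.32
red_y mm 156.4 skew deg -0.33 corners mm(lead+x,trail+x,lead-x,trail-x) [[53.0, 196.2], [52.1, 36.2], [-27.0, 196.7], [-27.9, 36.7]]
red direct y mm (median) 156.45823796176856
side 0.56
red_y mm 155.9 skew deg -0.54 corners mm(lead+x,trail+x,lead-x,trail-x) [[49.8, 195.5], [48.3, 35.5], [-30.2, 196.3], [-31.7, 36.3]]
red direct y mm (median) 154.92759509381455
top end y in L (mm) [160.2 160.2]
side end y in L (mm) [159.5 159.6]
```

Call:
arm_command(
  plan=[
    {"dp": [1.5, 0, 0], "spin": 0},
    {"dp": [1.5, 0, 0], "spin": 0},
    {"dp": [0.7, 0, 0], "spin": 0},
    {"dp": [0, 0, 0], "spin": 0},
    {"dp": [0, 0, 0], "spin": 0},
  ],
)

```text
clock: 15.4
position: [0.6423, -0.0231, 0.2348]
ee_rot: [0.779, 0.626, -0.022, -0.017]
ft_force: [-0.6, -0.7, 0.7]
grip_width: 0.001
grasp_force: 0.4
```

Call:
arm_command(
  plan=[
    {"dp": [-8, 0, 0], "spin": 0},
    {"dp": [-20, 0, 0], "spin": 0},
    {"dp": [-20, 0, -20], "spin": 0},
    {"dp": [0, 0, -45], "spin": 0},
    {"dp": [0, 0, -45], "spin": 0},
  ],
)

```text
clock: 15.9
position: [0.6374, -0.0715, 0.3459]
ee_rot: [0.78, 0.625, -0.022, -0.018]
ft_force: [1.3, 1.0, 0.7]
grip_width: 0.0
grasp_force: 0.0
```

Call:
arm_command(
  plan=[
    {"dp": [-40, -25, -10], "spin": 0},
    {"dp": [-40, -25, 0], "spin": 0},
    {"dp": [-40, -25, 0], "spin": 0},
    {"dp": [-20, -25, 0], "spin": 0},
    {"dp": [0, 0, 0], "spin": 0},
  ],
)

```text
clock: 16.4
position: [0.5074, -0.1892, 0.363]
ee_rot: [0.781, 0.624, -0.022, -0.017]
ft_force: [0.3, -0.8, -0.3]
grip_width: -0.003
grasp_force: 0.0
```

```bash
python3 st.py; python3 look.py 160 s6 full
```

```text
z 0.363 grip -0.003019578498171468 ledge xy mm [[ -73.4 -158.1]] [ 0.19  0.19  0.09  1.72 -0.    1.28  0.05]
tool z [-5.550e-02 -8.000e-04 -9.985e-01] tool x vs +y deg -0.57
top 0.32
red_y mm 159.8 skew deg -0.23 corners mm(lead+x,trail+x,lead-x,trail-x) [[52.8, 199.7], [52.2, 39.7], [-27.2, 200.0], [-27.8, 40.0]]
red direct y mm (median) 160.071494500609
side 0.42
red_y mm 158.0 skew deg 0.87 corners mm(lead+x,trail+x,lead-x,trail-x) [[51.0, 198.6], [53.4, 38.7], [-29.0, 197.4], [-26.6, 37.5]]
red direct y mm (median) 158.3209210134869
```

View pics/s6.png

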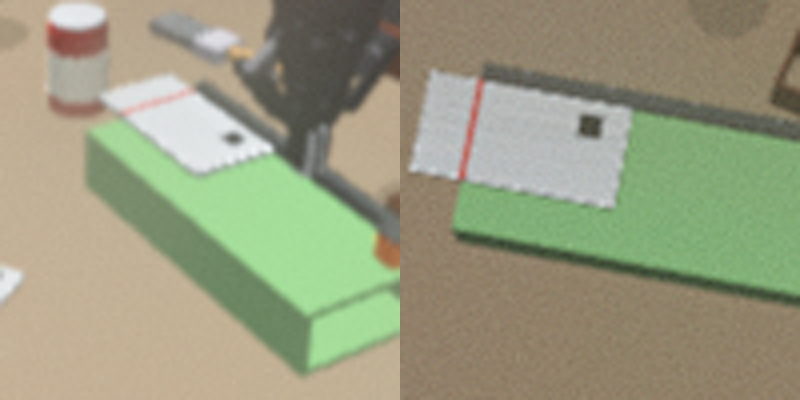

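The final views show the red line running on from the ledge's end edge (right view, 480,80 to 463,178) within about 1 mm. The blank is flat on the fence, the arm is clear and the bystanders in view are unmoved. Handing in.

```bash
python3 -c "
from workcell import manip
print(manip.hand_in())"
```

```text
the job is handed in; nothing more can be done
None
```

The blank lies flat against the fence with its red line over the ledge's open end, to about 1 mm by the top camera and 1–2 mm by the side camera. It was only pushed, and the job was handed in at about 17 s with the arm clear; the hand-in returned no verdict.

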